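Sweep the loose cone plugs into the catch bay

ROBOT

A 6-joint arm with a two-finger parallel gripper is mounted at the origin on the work surface. World frame = base frame: x ahead of the robot, y to its left, z up, the work surface at z = 0. Lengths are in m, angles in rad, forces in N, time in s.
With the tool pointing down it reaches from about 0.375 to 0.925 m from the base axis. Payload 5.7 kg.
Tool frame: the origin (TCP) lies between the finger pads; the fingertips stand 11 mm ahead of it and the grasp point (between the pads) lies 8 mm behind it (bot.tip_reach is the distance from the TCP to the fingertips, in m); y points along the fingers, z is the direction in which the jaws open and shut, and the axes are right-handed (so a half turn about y gives the same grasp; the last joint's range is limited). The gripper opens to 85 mm and grips with 20 to 120 N. Pads are 22 mm wide; open, the fingers measure 114 mm over their backs; the gripper's body (76 mm by 85 mm) begins 54 mm behind the grasp point. The pads swing forward as they close: fully open they stand 13 mm farther back than shut.
Start: joints at [1.163, 0.359, 1.51, -0, 1.272, -0.115], TCP at [0.173, 0.574, 0.242] pointing down, gripper open.
Joint ranges: [-2.97, 2.97], [-1.01, 2.36], [0.21, 2.38], [-0.96, 4.11], [0.2, 2.71], [-2.98, 2.98]. Speed limits (rad/s): [2.39, 2.39, 3.14, 3.14, 3.14, 3.14].

INTERFACE

Orientations are given as a unit quaternion [x, y, z, w].
In Python, from plant import status, vision, finish_job, bot gives the robot as it stands.
- The arm moves only by the tool apply_moves, never from a script. Its argument "steps" is a list of rows, each a list of 7 numbers: the opening in per cent of the stroke, from 0 (shut) to 100 (fully open), then the shift along the tool's x, y, z in m, then the turn, a rotation vector about the tool's x, y, z in rad. In form: [[hand, x, y, z, rx, ry, rz], ...]. A call has 1 to 12 rows; each row is the pose to reach, as a shift and turn from the pose commanded when the call began, along the tool's axes at that moment; what a row does not reach only later rows make up. A row lasts 1/10 s, in which the tool goes at most 50 mm and 8.59 degrees, less where a joint would pass 70% of its speed; a pose out of reach is approached as far as the arm can. A call with a gripper value outside its range is refused whole. The fingers move at their own pace and stop on an object; "newtons" is the grip in N (left out, the last holds). Time passes only in rows, so rows that repeat a pose let the fingers close. It gives the time, the measured TCP pose, the force and the opening at its end, in the units of the state.
- status.observe(): the state, without advancing time (a new reading comes with each control period).
- vision.read_camera(name): name is "scene" or "top" or "wrist"; returns (picture, depth): 384x512x3 uint8, red, green, blue; 384x512 float32, m along the optical axis (not along the pixel's ray), 0 where there is no reading.
- vision.get_calibration(name): a dict with "camera_matrix" (3x3 intrinsics, pixels), "T" (4x4, takes a point from camera to world coordinates); the wrist camera has in their place "T_tool_cam" (4x4, takes a point from camera to tool coordinates, whose origin is the TCP and whose axes are the tool frame's). Camera axes: x right, y down, z forward; pixel columns grow to the right and rows downward; lengths in m; the calibration is good to about 2 mm. A picture is of the moment at which its call begins: read the wrist's pose just before it. get_calibration takes no time and is no camera call.
- finish_job(): hands the job in, once; it reports no verdict.
Trained networks look in the newest picture that a camera, given by its name, has taken for a name from the list of things; names that differ only in an ending like _2 or _b are one class to them, and where a whole thing is asked for, a point or a joint stands for the part that bears it (a point fixed in the world has none). Each returns a list of dicts, best first, with "p" (0 to 1); they miss things now and then, are a little off and sometimes report something else, mostly with a low value. They report only what shows in the picture. A call takes as long as a camera call.
- vision.search_frame(camera, name): "xyz" ([x, y, z] in m, in world coordinates, good to about 4 mm: the middle of the surface that is visible of it).
- vision.mark_of(camera, name): "xyz" ([x, y, z] in m, in world coordinates, good to about 4 mm: a listed point, or the origin of a listed thing).
The state is a dict: "t": time; "q": joint angles; "qvel": joint speeds; "tau": joint torques, N m; "position": TCP position; "eef_rot": TCP orientation; "force": force on the tool from outside, world axes, zero at the start; "torque": the same for the moment, N m; "gripper_width": finger opening in m.
Only numpy, scipy, OpenCV 4.12 (cv2) and the standard library are available. Lean on these libraries where they do the work, as an engineer would, in place of code of your own. Each camera call takes 0.05 s, during which the arm holds its last target.

TASK

Clear the yarn inspection table: with the fingertips, gently sweep the three black cone plugs across the table top into the blue three-sided catch bay until each is wholly inside its open side, and then draw clear. Only push them along the table: do not lift, tip or flick them. Leave the orange plug, the yarn cone and the empty cardboard tube where they stand.

Things in the scene. Friction and masses are not known exactly. Their poses are not given: they have to be found in the camera images.
- plug_a: One of three identical black plastic plugs from the noses of yarn cones: 36 mm in diameter and 12 mm high at the foot, with a narrower collar 25 mm in diameter on top, 24 mm high overall, about 40 g, standing flat on the table collar up. It slides when pushed at the foot. Origin: centre of its underside, z up.
- plug_b: One of three identical black plastic plugs from the noses of yarn cones: 36 mm in diameter and 12 mm high at the foot, with a narrower collar 25 mm in diameter on top, 24 mm high overall, about 40 g, standing flat on the table collar up. It slides when pushed at the foot. Origin: centre of its underside, z up.
- plug_c: One of three identical black plastic plugs from the noses of yarn cones: 36 mm in diameter and 12 mm high at the foot, with a narrower collar 25 mm in diameter on top, 24 mm high overall, about 40 g, standing flat on the table collar up. It slides when pushed at the foot. Origin: centre of its underside, z up.
- plug_orange: Orange plug, the reference sample that must stay where it is, otherwise like the black ones: 36 mm in diameter and 12 mm high at the foot, with a narrower collar 25 mm in diameter on top, 24 mm high overall, about 40 g, standing flat on the table collar up. It slides when pushed at the foot. Origin: centre of its underside, z up.
- bay: Catch bay fixed to the table: blue U-shaped fence, walls 10 mm thick, 30 mm high, open on top and on its -x side. Its floor is the table itself, painted yellow (no step). Inside: 110 mm deep (x -55 mm at the open side to +55 mm at the back wall), 200 mm wide (y -100 to +100 mm). Origin: centre of the floor; z up. It stands left of the plugs, open side towards them (world -y, within 18 degrees).
- yarn_cone: Full cream-coloured yarn package standing on its broad end, 136 mm in diameter, 152 mm high, 0.8 kg. Origin: centre of its underside.
- empty_tube: Empty brown cardboard cone tube standing upright, 60 mm in diameter at the foot, 34 mm at the top, 152 mm high, about 0.12 kg, easily knocked over. Origin: centre of its underside.

How it is judged:
By the outcome, as a careful person would: the job done as asked, in the order asked, and still so for the second after the job is handed in, with the robot touching nothing.
It also fails if it takes over 72 s, if anything falls off the work surface, if the arm or the gripper's body presses on something with over 40 N, if the wrist force passes 120 N, or if a joint passes its speed limit or range.

## Working session

There is one attempt and no reset: what is moved stays moved. The work goes in short steps, Python scripts to look and compute and a tool call to move; the robot and the scene stay as the last step left them, time stands still between calls to the robot, and variables do not carry over. Pictures are saved under pics/ and viewed, and the job is handed in when it is done.

Besides the shell and the picture viewer there is one more tool, called after "Request:" by a JSON object that holds its "op" and its "data", one argument or row to a line. apply_moves: Moves the arm, as the interface text tells. Its arguments: {"type":"object","properties":{"steps":{"type":"array","items":{"type":"array","items":{"type":"number"}}},"newtons":{"type":"number"}},"required":["steps"]}

```bash
mkdir -p pics; ls; python3 - <<'E'
from plant import status, vision, bot
import cv2
s=status.observe();print({k:s[k] for k in('t','q','position','eef_rot','gripper_width','force')})
for n in('top','scene'):
    p,d=vision.read_camera(n);cv2.imwrite(f'pics/{n}0.png',p[:,:,::-1])
    for o in ('plug_a','plug_orange','bay','yarn_cone','empty_tube'):
        r=vision.mark_of(n,o)
        print(n,o,[(([round(float(v),3) for v in x['xyz']]),round(x['p'],2)) for x in r])
    print(vision.get_calibration(n))
print(status.observe()['t'])
E
```

```text
pics
{'t': 0.0, 'q': array([ 1.16292574e+00,  3.59518327e-01,  1.51146670e+00,  1.85357842e-05,
        1.27245923e+00, -1.15090969e-01]), 'position': array([0.17289963, 0.5738548 , 0.24143257]), 'eef_rot': array([ 0.70017385, -0.10332106,  0.10297049, -0.69891231]), 'gripper_width': 0.08547939693320106, 'force': array([-0.63246942,  0.37795578,  0.2884219 ])}
top plug_a [([0.627, -0.208, 0.001], 0.74), ([0.568, -0.135, -0.0], 0.69), ([0.501, -0.219, 0.002], 0.47)]
top plug_orange [([0.434, -0.137, -0.001], 0.49)]
top bay [([0.434, -0.136, -0.001], 0.6), ([0.54, 0.236, -0.005], 0.58)]
top yarn_cone [([0.574, -0.466, 0.004], 0.83), ([0.497, -0.218, 0.004], 0.24)]
top empty_tube [([0.775, -0.034, 0.004], 0.91)]
{'camera_matrix': array([[414.43453562,   0.        , 255.54839991],
       [  0.        , 414.43453562, 192.80183368],
       [  0.        ,   0.        ,   1.        ]]), 'T': array([[-0.01518305, -0.99023831,  0.13855525,  0.49127711],
       [-0.99986176,  0.01597556,  0.00460943, -0.10100123],
       [-0.00677793, -0.13846611, -0.99034398,  0.96857187],
       [ 0.        ,  0.        ,  0.        ,  1.        ]])}
scene plug_a [([0.564, -0.135, -0.006], 0.7), ([0.501, -0.219, 0.004], 0.69), ([0.627, -0.211, 0.0], 0.53)]
scene plug_orange [([0.564, -0.137, -0.001], 0.54), ([0.437, -0.136, 0.002], 0.5)]
scene bay [([0.541, 0.237, -0.005], 0.65)]
scene yarn_cone [([0.576, -0.467, -0.002], 0.66)]
scene empty_tube [([0.772, -0.029, 0.001], 0.85), ([0.575, -0.468, -0.001], 0.71)]
{'camera_matrix': array([[418.57535059,   0.        , 257.05994744],
       [  0.        , 418.57535059, 181.90505933],
       [  0.        ,   0.        ,   1.        ]]), 'T': array([[ 0.23906253,  0.82617872, -0.51017431,  1.21958232],
       [ 0.97094427, -0.20922974,  0.11614703, -0.22849937],
       [-0.01078544, -0.52311722, -0.85219249,  1.04885366],
       [ 0.        ,  0.        ,  0.        ,  1.        ]])}
0.6
```

View pics/top0.png

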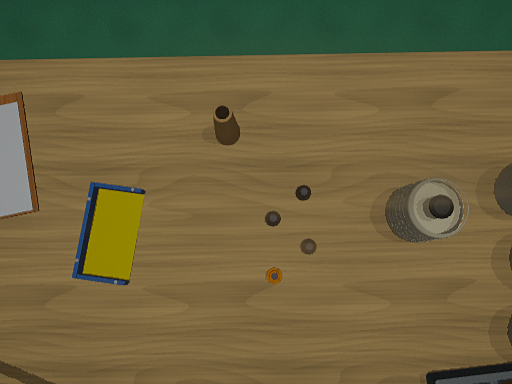

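View pics/scene0.png

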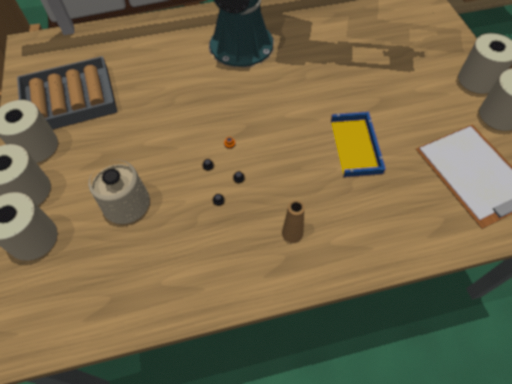

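```bash
cat > h.py <<'E'
import numpy as np,cv2
from scipy.spatial.transform import Rotation as R
from plant import status, vision, bot
def pix2plane(cal,uv,z):
    K=cal['camera_matrix'];T=cal['T'];uv=np.atleast_2d(uv)
    r=np.c_[(uv[:,0]-K[0,2])/K[0,0],(uv[:,1]-K[1,2])/K[1,1],np.ones(len(uv))]@T[:3,:3].T
    return T[:3,3]+r*((z-T[2,3])/r[:,2])[:,None]
E
python3 - <<'E'
from h import *
print(bot,[ (a,getattr(bot,a)) for a in dir(bot) if not a.startswith('_')])
for n in('top','scene'):
    p=cv2.cvtColor(cv2.imread(f'pics/{n}0.png'),cv2.COLOR_BGR2HSV)
    cal=vision.get_calibration(n)
    m=cv2.inRange(p,(22,180,80),(34,255,255))
    cs,_=cv2.findContours(m,0,2);c=max(cs,key=cv2.contourArea)
    print(n,cv2.minAreaRect(c),np.round(pix2plane(cal,cv2.boxPoints(cv2.minAreaRect(c)),0),3))
    m=cv2.inRange(p,(105,150,60),(125,255,255))
    cs,_=cv2.findContours(m,0,2);c=max(cs,key=cv2.contourArea)
    b=cv2.boxPoints(cv2.minAreaRect(c))
    print('blue',b,np.round(pix2plane(cal,b,0.03),3))
p=cv2.imread('pics/top0.png')
cv2.imwrite('pics/z.png',cv2.resize(p[160:300,60:340],None,fx=2.8,fy=2.8,interpolation=2))
s=status.observe();print(R.from_quat(s['eef_rot']).as_matrix().round(3))
E
```

```text
<Robot object at 0x7f557d1c0050> [('Unreachable', <class 'plant.Unreachable'>), ('tip_reach', 0.011)]
top ((112.99999237060547, 233.5), (47.675106048583984, 88.22501373291016), 10.007980346679688) [[0.447 0.307 0.   ]
 [0.649 0.279 0.   ]
 [0.628 0.167 0.   ]
 [0.427 0.198 0.   ]]
blue [[ 75.34616 258.26926]
 [ 86.92308 200.38463]
 [ 90.57692 201.11539]
 [ 79.      259.     ]] [[0.481 0.31  0.03 ]
 [0.611 0.289 0.03 ]
 [0.609 0.281 0.03 ]
 [0.479 0.302 0.03 ]]
scene ((353.66009521484375, 143.6938018798828), (51.56778335571289, 35.30294418334961), 77.00537872314453) [[0.432 0.197 0.   ]
 [0.429 0.316 0.   ]
 [0.622 0.277 0.   ]
 [0.623 0.168 0.   ]]
blue [[344.94556 161.87433]
 [382.35834 158.62103]
 [383.5028  171.78238]
 [346.09003 175.03568]] [[0.606 0.177 0.03 ]
 [0.622 0.287 0.03 ]
 [0.666 0.273 0.03 ]
 [0.65  0.164 0.03 ]]
[[ 0.957 -0.     0.289]
 [-0.289 -0.     0.957]
 [-0.    -1.    -0.   ]]
```

View pics/z.png

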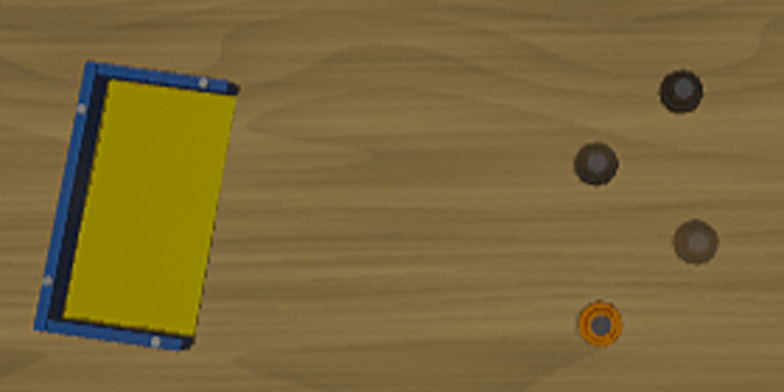

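```bash
cat >> h.py <<'E'
def go(x,y,z,yaw=None):
    """shift/turn in tool axes to world x,y,z with jaw axis at yaw (rad from +x)"""
    s=status.observe();M=R.from_quat(s['eef_rot'])
    sh=M.inv().apply(np.array([x,y,z])-s['position'])
    m=M.as_matrix();cur=np.arctan2(m[1,2],m[0,2])
    if yaw is None: yaw=cur
    tz=np.array([np.cos(yaw),np.sin(yaw),0]);ty=np.array([0,0,-1.]);G=np.c_[np.cross(ty,tz),ty,tz]
    rv=(M.inv()*R.from_matrix(G)).as_rotvec()
    print('t',round(s['t'],2),'pos',s['position'].round(4),'shift',sh.round(4),'rv',rv.round(3),'F',s['force'].round(1),'w',round(s['gripper_width'],4))
E
python3 -c "
from h import *
go(.570,-.185,.2415,.075)"
```

```text
t 0.6 pos [0.1732 0.5744 0.2423] shift [ 0.5991  0.0008 -0.6126] rv [0.    1.203 0.   ] F [ 1.3 -0.8  0. ] w 0.0857
```

Request:
{"op": "apply_moves", "data": {
  "steps": [
    [24,0.599,0,-0.613,0,1.203,0],
    [24,0.599,0,-0.613,0,1.203,0],
    [24,0.599,0,-0.613,0,1.203,0],
    [24,0.599,0,-0.613,0,1.203,0],
    [24,0.599,0,-0.613,0,1.203,0],
    [24,0.599,0,-0.613,0,1.203,0],
    [24,0.599,0,-0.613,0,1.203,0],
    [24,0.599,0,-0.613,0,1.203,0],
    [24,0.599,0,-0.613,0,1.203,0],
    [24,0.599,0,-0.613,0,1.203,0],
    [24,0.599,0,-0.613,0,1.203,0],
    [24,0.599,0,-0.613,0,1.203,0]
  ]
}}

```text
t: 1.8
position: [0.4515, 0.0405, 0.2427]
eef_rot: [-0.518, 0.481, -0.481, 0.519]
force: [0.7, 1.5, -0.0]
gripper_width: 0.0202
```

```bash
python3 -c "
from h import *
go(.570,-.185,.2415,.075)"
```

```text
t 1.8 pos [0.4515 0.0405 0.2427] shift [0.2337 0.0013 0.1013] rv [-0.001 -0.     0.   ] F [ 0.7  1.5 -0. ] w 0.0202
```

Request:
{"op": "apply_moves", "data": {
  "steps": [
    [24,0.234,0,0.101,0,0,0],
    [24,0.234,0,0.101,0,0,0],
    [24,0.234,0,0.101,0,0,0],
    [24,0.234,0,0.101,0,0,0],
    [24,0.234,0,0.101,0,0,0],
    [24,0.234,0,0.101,0,0,0],
    [24,0.234,0,0.101,0,0,0],
    [24,0.234,0,0.101,0,0,0]
  ]
}}

```text
t: 2.6
position: [0.5682, -0.1823, 0.242]
eef_rot: [0.518, -0.481, 0.48, -0.518]
force: [0.4, 0.9, -0.2]
gripper_width: 0.0206
```

```bash
python3 - <<'E'
from h import *
go(.570,-.185,.017,.075)
s=status.observe()
p,d=vision.read_camera('wrist');cv2.imwrite('pics/w1.png',p[:,:,::-1])
r=vision.mark_of('wrist','plug_a');print([(x['xyz'],round(x['p'],2)) for x in r])
r=vision.mark_of('wrist','plug_orange');print([(x['xyz'],round(x['p'],2)) for x in r])
E
```

```text
t 2.6 pos [ 0.5682 -0.1823  0.242 ] shift [0.0031 0.225  0.0019] rv [ 0.001 -0.    -0.001] F [ 0.4  0.9 -0.2] w 0.0206
[([0.566, -0.1382, -0.0028], 0.63), ([0.6277, -0.2122, 0.0045], 0.61), ([0.4956, -0.2199, 0.0006], 0.6), ([0.4367, -0.1394, -0.001], 0.17)]
[([0.4395, -0.1389, -0.0016], 0.82)]
```

View pics/w1.png

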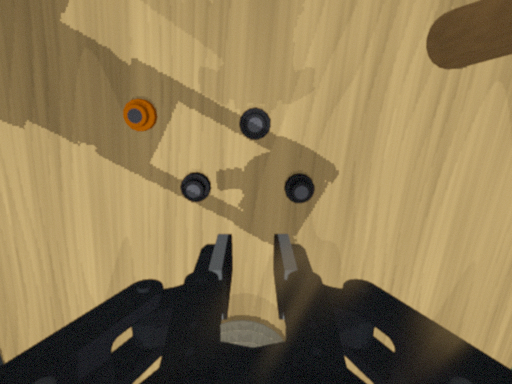

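Request:
{"op": "apply_moves", "data": {
  "steps": [
    [24,0.003,0.045,0.002,0,0,0],
    [24,0.003,0.09,0.002,0,0,0],
    [24,0.003,0.135,0.002,0,0,0],
    [24,0.003,0.17,0.002,0,0,0],
    [24,0.003,0.195,0.002,0,0,0],
    [24,0.003,0.21,0.002,0,0,0],
    [24,0.003,0.22,0.002,0,0,0],
    [24,0.003,0.225,0.002,0,0,0],
    [24,0.003,0.225,0.002,0,0,0]
  ]
}}

```text
t: 3.65
position: [0.5716, -0.1861, 0.0177]
eef_rot: [-0.518, 0.481, -0.481, 0.518]
force: [-0.0, -0.5, -0.6]
gripper_width: 0.0203
```

```bash
python3 - <<'E'
from h import *
d=np.array([-.030,.370]);L=np.linalg.norm(d);d/=L
for tgt in [(.566,-.136),(.536,.232)]:
    t=np.array(tgt)-d*0.026; go(t[0],t[1],.0165,.08)
p,dd=vision.read_camera('scene');cv2.imwrite('pics/s1.png',cv2.resize(p[100:260,150:350,::-1],None,fx=3.5,fy=3.5))
p,dd=vision.read_camera('wrist');cv2.imwrite('pics/w2.png',p[:,:,::-1])
# tip height from wrist depth
cal=vision.get_calibration('wrist');K=cal['camera_matrix'];T=cal['T_tool_cam']
s=status.observe();M=R.from_quat(s['eef_rot']).as_matrix()
v,u=np.mgrid[200:384,180:330];z=dd[200:384,180:330]
P=np.stack([(u-K[0,2])/K[0,0]*z,(v-K[1,2])/K[1,1]*z,z],-1)@T[:3,:3].T+T[:3,3]
ok=z>0
for uu in (40,45,105,108): print(np.round(P[20:60:5,uu],4).tolist())
E
```

```text
t 3.65 pos [ 0.5716 -0.1861  0.0177] shift [-0.0244  0.0012 -0.0017] rv [-0.001 -0.005  0.   ] F [-0.  -0.5 -0.6] w 0.0203
t 3.65 pos [ 0.5716 -0.1861  0.0177] shift [-0.3936  0.001  -0.004 ] rv [-0.001 -0.005  0.   ] F [-0.  -0.5 -0.6] w 0.0203
[[-0.0135, 0.019, -0.0171], [-0.0116, 0.0169, -0.0169], [-0.0083, 0.0183, -0.0171], [-0.0115, 0.0049, -0.0157], [-0.0109, 0.0006, -0.0153], [-0.0117, -0.0062, -0.0146], [-0.0117, -0.0108, -0.0141], [-0.0115, -0.0149, -0.0137]]
[[-0.0137, 0.0185, -0.0145], [-0.0113, 0.0177, -0.0144], [-0.0086, 0.0175, -0.0145], [-0.0117, 0.0045, -0.0133], [-0.011, 0.0004, -0.013], [-0.0113, -0.0053, -0.0125], [-0.0115, -0.0105, -0.0121], [-0.0115, -0.0149, -0.0117]]
[[-0.0142, 0.0172, 0.0161], [-0.0106, 0.0193, 0.0164], [-0.0079, 0.0191, 0.0164], [-0.0114, 0.005, 0.0149], [-0.0114, -0.0004, 0.0144], [-0.0117, -0.0061, 0.0138], [-0.0113, -0.0102, 0.0135], [-0.0115, -0.0149, 0.013]]
[[-0.014, 0.0177, 0.0176], [-0.0111, 0.0181, 0.0178], [-0.0083, 0.0183, 0.0179], [-0.0112, 0.0055, 0.0164], [-0.0115, -0.0007, 0.0157], [-0.0115, -0.0058, 0.0152], [-0.0111, -0.0097, 0.0148], [-0.0114, -0.0147, 0.0142]]
```

View pics/s1.png

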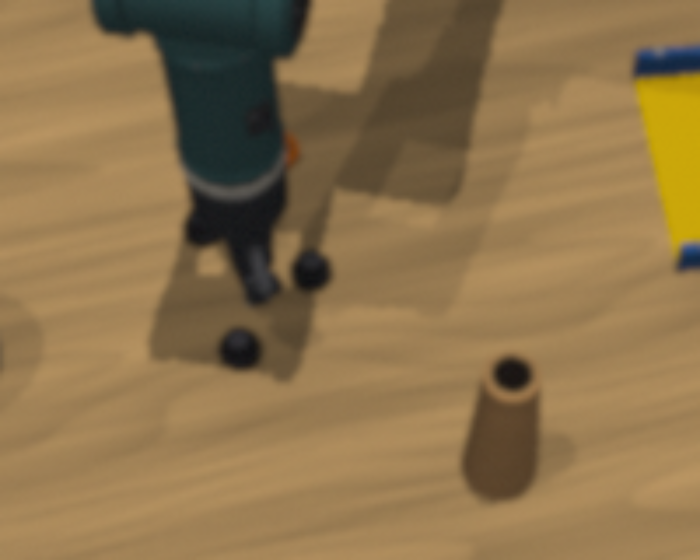

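View pics/w2.png

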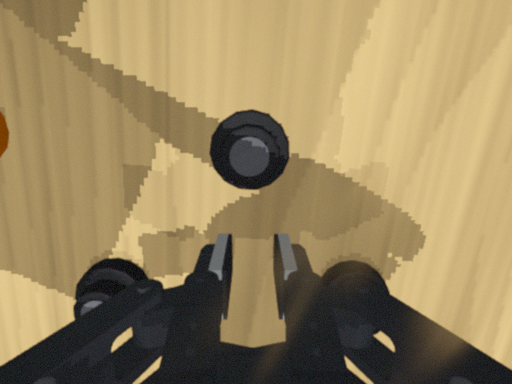

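Request:
{"op": "apply_moves", "data": {
  "steps": [
    [24,-0.008,0.001,-0.001,0,0,0],
    [24,-0.016,0.001,-0.001,0,0,0],
    [24,-0.021,0.001,-0.002,0,0,0],
    [24,-0.025,0.001,-0.002,0,0,0],
    [24,-0.03,0.001,-0.002,0,0,0],
    [24,-0.036,0.001,-0.002,0,0,0],
    [24,-0.044,0.001,-0.002,0,0,0],
    [24,-0.054,0.001,-0.002,0,0,0],
    [24,-0.064,0.001,-0.002,0,0,0],
    [24,-0.073,0.001,-0.002,0,0,0],
    [24,-0.078,0.001,-0.002,0,0,0],
    [24,-0.08,0.001,-0.002,0,0,0]
  ]
}}

```text
t: 4.95
position: [0.5631, -0.1056, 0.0163]
eef_rot: [0.519, -0.481, 0.481, -0.519]
force: [-0.2, -1.0, 0.4]
gripper_width: 0.0203
```

```bash
python3 - <<'E'
from h import *
d=np.array([-.030,.370]);L=np.linalg.norm(d);d/=L
for tgt in [(.536,.232)]:
    t=np.array(tgt)-d*0.026; go(t[0],t[1],.0165,.08)
p,dd=vision.read_camera('wrist');cv2.imwrite('pics/w3.png',p[:,:,::-1])
E
```

```text
t 4.95 pos [ 0.5631 -0.1056  0.0163] shift [-3.127e-01 -2.000e-04 -1.300e-03] rv [ 0.    -0.004 -0.   ] F [-0.2 -1.   0.4] w 0.0203
```

View pics/w3.png

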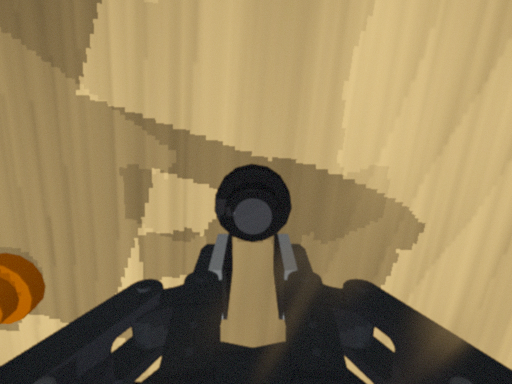

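Request:
{"op": "apply_moves", "data": {
  "steps": [
    [24,-0.004,0,0,0,0,0],
    [24,-0.01,0,0,0,0,0],
    [24,-0.019,0,0,0,0,0],
    [24,-0.03,0,0,0,0,0],
    [24,-0.042,0,0,0,0,0],
    [24,-0.054,0,0,0,0,0],
    [24,-0.066,0,0,0,0,0],
    [24,-0.078,0,0,0,0,0],
    [24,-0.09,0,0,0,0,0],
    [24,-0.102,0,0,0,0,0],
    [24,-0.114,0,0,0,0,0],
    [24,-0.126,0,-0.001,0,0,0]
  ]
}}

```text
t: 6.2
position: [0.5529, 0.0201, 0.0163]
eef_rot: [-0.518, 0.481, -0.481, 0.518]
force: [-0.9, 0.4, 0.1]
gripper_width: 0.0204
```

Request:
{"op": "apply_moves", "data": {
  "steps": [
    [24,-0.012,0,0,0,0,0],
    [24,-0.024,0,0,0,0,0],
    [24,-0.036,0,0,0,0,0],
    [24,-0.048,0,0,0,0,0],
    [24,-0.06,0,0,0,0,0],
    [24,-0.072,0,0,0,0,0],
    [24,-0.084,0,0,0,0,0],
    [24,-0.095,0,0,0,0,0],
    [24,-0.104,0,0,0,0,0],
    [24,-0.111,0,0,0,0,0],
    [24,-0.115,0,0,0,0,0],
    [24,-0.117,0,0,0,0,0]
  ]
}}

```text
t: 7.4
position: [0.544, 0.1361, 0.0163]
eef_rot: [0.519, -0.481, 0.481, -0.518]
force: [1.1, -1.1, -0.5]
gripper_width: 0.0207
```

```bash
python3 - <<'E'
from h import *
d=np.array([-.030,.370]);L=np.linalg.norm(d);d/=L
for tgt in [(.536,.232)]:
    t=np.array(tgt)-d*0.026; go(t[0],t[1],.0165,.08)
p,dd=vision.read_camera('wrist');cv2.imwrite('pics/w4.png',p[:,:,::-1])
E
```

```text
t 7.4 pos [0.544  0.1361 0.0163] shift [-0.0703 -0.0002 -0.0007] rv [ 0.    -0.005  0.   ] F [ 1.1 -1.1 -0.5] w 0.0207
```

View pics/w4.png

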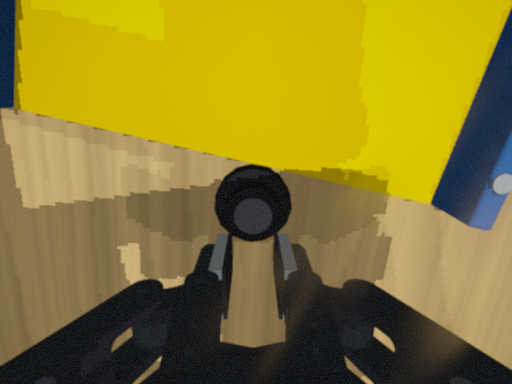

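Request:
{"op": "apply_moves", "data": {
  "steps": [
    [24,-0.004,0,0,0,0,0],
    [24,-0.01,0,0,0,0,0],
    [24,-0.019,0,0,0,0,0],
    [24,-0.029,0,0,0,0,0],
    [24,-0.039,0,0,0,0,0],
    [24,-0.049,0,0,0,0,0],
    [24,-0.058,0,0,0,0,0],
    [24,-0.065,0,0,0,0,0],
    [24,-0.069,0,0,0,0,0],
    [24,-0.071,0,0,0,0,0],
    [24,-0.071,0,0,0,0,0]
  ]
}}

```text
t: 8.55
position: [0.5387, 0.2067, 0.0163]
eef_rot: [0.519, -0.481, 0.481, -0.518]
force: [0.2, -0.1, 0.1]
gripper_width: 0.0201
```

Request:
{"op": "apply_moves", "data": {
  "steps": [
    [24,0.008,0,0,0,0,0],
    [24,0.025,0,0,0,0,0],
    [24,0.045,-0.01,0,0,0,0],
    [24,0.065,-0.04,0,0,0,0],
    [24,0.085,-0.08,0,0,0,0],
    [24,0.11,-0.1,0,0,0,0],
    [24,0.14,-0.1,0,0,0,0]
  ]
}}

```text
t: 9.25
position: [0.5515, 0.0648, 0.1197]
eef_rot: [-0.517, 0.479, -0.483, 0.52]
force: [0.3, -0.1, -0.7]
gripper_width: 0.0207
```

```bash
python3 - <<'E'
from h import *
d=np.array([.591-.009-.627,.224+.21]);d/=np.linalg.norm(d);yaw=np.arctan2(-d[0],d[1]);print(d,yaw)
t=np.array([.627,-.210])-d*0.05
go(t[0],t[1],.116,yaw)
for c in('top',):
    p,dd=vision.read_camera(c);cv2.imwrite('pics/t2.png',cv2.resize(p[100:300,60:340,::-1],None,fx=2.8,fy=2.8))
    print([(np.round(x['xyz'],3),round(x['p'],2)) for x in vision.mark_of(c,'plug_a')])
E
```

```text
[-0.10313373  0.9946675 ] 0.10331743903479718
t 9.25 pos [0.5515 0.0648 0.1197] shift [0.3296 0.0043 0.0562] rv [-0.006 -0.029  0.001] F [ 0.3 -0.1 -0.7] w 0.0207
[(array([ 0.625, -0.21 , -0.   ]), 0.54), (array([ 0.499, -0.219,  0.004]), 0.48)]
```

View pics/t2.png

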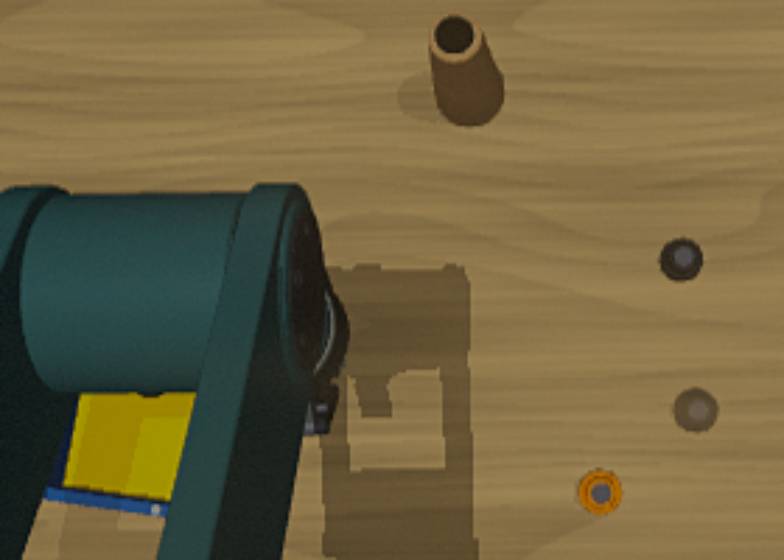

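Request:
{"op": "apply_moves", "data": {
  "steps": [
    [24,0.045,0.004,0.008,0,-0.029,0],
    [24,0.09,0.004,0.016,0,-0.029,0],
    [24,0.135,0.004,0.024,0,-0.029,0],
    [24,0.18,0.004,0.032,0,-0.029,0],
    [24,0.225,0.004,0.039,0,-0.029,0],
    [24,0.27,0.004,0.046,0,-0.029,0],
    [24,0.31,0.004,0.053,0,-0.029,0],
    [24,0.33,0.004,0.056,0,-0.029,0],
    [24,0.33,0.004,0.056,0,-0.029,0]
  ]
}}

```text
t: 10.25
position: [0.6297, -0.2612, 0.1117]
eef_rot: [0.525, -0.474, 0.474, -0.524]
force: [-0.1, 0.4, -0.4]
gripper_width: 0.0205
```

```bash
python3 - <<'E'
from h import *
d=np.array([.591-.009-.627,.224+.21]);d/=np.linalg.norm(d);yaw=np.arctan2(-d[0],d[1])
t=np.array([.627,-.210])-d*0.05
go(t[0],t[1],.0165,yaw)
p,dd=vision.read_camera('wrist');cv2.imwrite('pics/w5.png',p[:,:,::-1])
print([(np.round(x['xyz'],3),round(x['p'],2)) for x in vision.mark_of('wrist','plug_a')])
E
```

```text
t 10.25 pos [ 0.6297 -0.2612  0.1117] shift [-0.0013  0.0952  0.0026] rv [-0.    -0.003  0.001] F [-0.1  0.4 -0.4] w 0.0205
[(array([ 0.628, -0.21 ,  0.002]), 0.87), (array([ 0.495, -0.219,  0.002]), 0.62)]
```

View pics/w5.png

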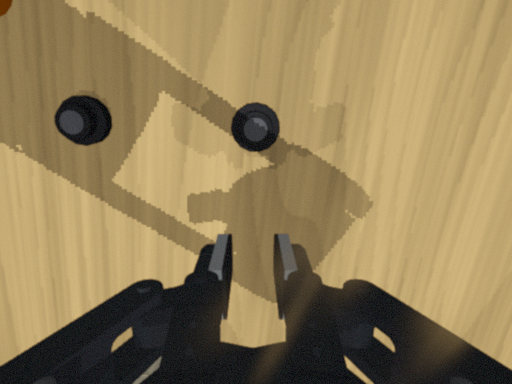

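Request:
{"op": "apply_moves", "data": {
  "steps": [
    [24,0,0.03,0.002,0,0,0],
    [24,0,0.06,0.002,0,0,0],
    [24,0,0.08,0.002,0,0,0],
    [24,0,0.09,0.002,0,0,0],
    [24,0,0.095,0.002,0,0,0],
    [24,-0.006,0.095,0.002,0,0,0],
    [24,-0.013,0.095,0.002,0,0,0],
    [24,-0.018,0.095,0.002,0,0,0],
    [24,-0.023,0.095,0.002,0,0,0],
    [24,-0.028,0.095,0.002,0,0,0],
    [24,-0.035,0.095,0.002,0,0,0],
    [24,-0.044,0.095,0.002,0,0,0]
  ]
}}

```text
t: 11.55
position: [0.6274, -0.2138, 0.0176]
eef_rot: [-0.525, 0.473, -0.474, 0.525]
force: [-0.3, 0.2, 0.1]
gripper_width: 0.0205
```

Request:
{"op": "apply_moves", "data": {
  "steps": [
    [24,-0.011,0,0,0,0,0],
    [24,-0.022,0,0,0,0,0],
    [24,-0.033,0,0,0,0,0],
    [24,-0.044,0,0,0,0,0],
    [24,-0.055,0,0,0,0,0],
    [24,-0.066,0,0,0,0,0],
    [24,-0.077,0,0,0,0,0],
    [24,-0.088,0,0,0,0,0],
    [24,-0.098,0,0,0,0,0],
    [24,-0.106,0,0,0,0,0],
    [24,-0.11,0,0,0,0,0],
    [24,-0.112,0,0,0,0,0]
  ]
}}

```text
t: 12.75
position: [0.6155, -0.1021, 0.0173]
eef_rot: [0.525, -0.473, 0.473, -0.525]
force: [0.0, -0.5, 0.3]
gripper_width: 0.0204
```

```bash
python3 - <<'E'
from h import *
d=np.array([.591-.009-.627,.224+.21]);d/=np.linalg.norm(d);yaw=np.arctan2(-d[0],d[1])
t=np.array([.585,.224])-d*0.026
go(t[0],t[1],.0165,yaw)
p,dd=vision.read_camera('wrist');cv2.imwrite('pics/w6.png',p[:,:,::-1])
E
```

```text
t 12.75 pos [ 0.6155 -0.1021  0.0173] shift [-0.3015  0.0008  0.0036] rv [0.    0.001 0.   ] F [ 0.  -0.5  0.3] w 0.0204
```

View pics/w6.png

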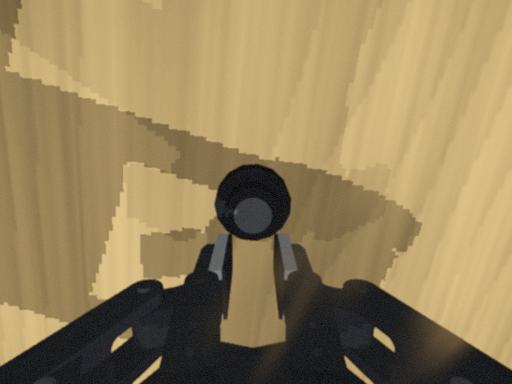

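Request:
{"op": "apply_moves", "data": {
  "steps": [
    [24,-0.005,0,0,0,0,0],
    [24,-0.013,0,0,0,0,0],
    [24,-0.024,0,0,0,0,0],
    [24,-0.036,0,0,0,0,0],
    [24,-0.048,0,0,0,0,0],
    [24,-0.06,0,0.001,0,0,0],
    [24,-0.072,0,0.001,0,0,0],
    [24,-0.084,0,0.001,0,0,0],
    [24,-0.096,0,0.001,0,0,0],
    [24,-0.108,0,0.002,0,0,0],
    [24,-0.12,0,0.002,0,0,0],
    [24,-0.132,0,0.002,0,0,0]
  ]
}}

```text
t: 14.0
position: [0.6038, 0.0299, 0.0173]
eef_rot: [0.525, -0.473, 0.473, -0.525]
force: [0.4, -0.1, -0.8]
gripper_width: 0.0206
```

Request:
{"op": "apply_moves", "data": {
  "steps": [
    [24,-0.012,0,0,0,0,0],
    [24,-0.024,0,0,0,0,0],
    [24,-0.036,0,0,0,0,0],
    [24,-0.048,0,0.001,0,0,0],
    [24,-0.06,0,0.001,0,0,0],
    [24,-0.072,0,0.001,0,0,0],
    [24,-0.083,0,0.002,0,0,0],
    [24,-0.092,0,0.002,0,0,0],
    [24,-0.099,0,0.002,0,0,0],
    [24,-0.104,0,0.002,0,0,0],
    [24,-0.107,0,0.002,0,0,0],
    [24,-0.108,0,0.002,0,0,0]
  ]
}}

```text
t: 15.2
position: [0.5946, 0.1367, 0.0173]
eef_rot: [0.525, -0.473, 0.473, -0.525]
force: [0.2, 0.4, -0.1]
gripper_width: 0.0204
```

```bash
python3 - <<'E'
from h import *
d=np.array([.591-.009-.627,.224+.21]);d/=np.linalg.norm(d);yaw=np.arctan2(-d[0],d[1])
t=np.array([.587,.224])-d*0.026
go(t[0],t[1],.0165,yaw)
p,dd=vision.read_camera('wrist');cv2.imwrite('pics/w7.png',p[:,:,::-1])
E
```

```text
t 15.2 pos [0.5946 0.1367 0.0173] shift [-0.0616  0.0008  0.0015] rv [0.    0.001 0.   ] F [ 0.2  0.4 -0.1] w 0.0204
```

View pics/w7.png

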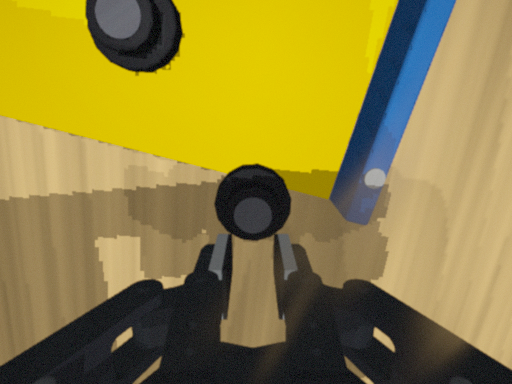

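```bash
python3 - <<'E'
from h import *
p,z=vision.read_camera('wrist')
cal=vision.get_calibration('wrist');K=cal['camera_matrix'];T=cal['T_tool_cam']
for u,v in [(205,255),(195,290),(150,290),(100,320),(310,260),(320,290),(360,290),(400,320),(375,178),(255,215),(140,30)]:
    zz=z[v,u];print(u,v,((T[:3,:3]@[(u-K[0,2])/K[0,0]*zz,(v-K[1,2])/K[1,1]*zz,zz])+T[:3,3]).round(4))
E
```

```text
205 255 [-0.0071 -0.0067 -0.0213]
195 290 [-0.0122 -0.0407 -0.0195]
150 290 [-0.073  -0.1317 -0.0003]
100 320 [-0.0127 -0.0561 -0.0438]
310 260 [0.0085 0.0174 0.0299]
320 290 [-0.0125 -0.0411  0.022 ]
360 290 [-0.013  -0.0419  0.0349]
400 320 [-0.0131 -0.0567  0.0413]
375 178 [-0.0437 -0.0134  0.047 ]
255 215 [-0.0262 -0.0073  0.0007]
140 30 [-0.0968 -0.0062 -0.0409]
```

Request:
{"op": "apply_moves", "data": {
  "steps": [
    [24,-0.005,0,0.001,0,0,0],
    [24,-0.012,0,0.002,0,0,0],
    [24,-0.021,0,0.003,0,0,0],
    [24,-0.031,0,0.004,0,0,0],
    [24,-0.041,0,0.005,0,0,0],
    [24,-0.05,0,0.006,0,0,0],
    [24,-0.057,0,0.006,0,0,0],
    [24,-0.06,0,0.006,0,0,0],
    [24,-0.062,0,0.006,0,0,0],
    [24,-0.062,0,0.006,0,0,0]
  ]
}}

```text
t: 16.3
position: [0.5941, 0.199, 0.0173]
eef_rot: [0.525, -0.473, 0.473, -0.525]
force: [-0.3, 0.6, 0.1]
gripper_width: 0.0203
```

Request:
{"op": "apply_moves", "data": {
  "steps": [
    [24,0.008,0,0,0,0,0],
    [24,0.025,0,0,0,0,0],
    [24,0.045,-0.01,0,0,0,0],
    [24,0.065,-0.04,0,0,0,0],
    [24,0.085,-0.08,0,0,0,0],
    [24,0.11,-0.1,0,0,0,0],
    [24,0.14,-0.1,0,0,0,0]
  ]
}}

```text
t: 17.0
position: [0.6112, 0.0574, 0.1211]
eef_rot: [-0.524, 0.472, -0.475, 0.527]
force: [0.7, -0.3, -0.1]
gripper_width: 0.021
```

```bash
python3 - <<'E'
from h import *
s=np.array([.498,-.219]);d=np.array([.488,.240])-s;d/=np.linalg.norm(d);yaw=np.arctan2(-d[0],d[1]);print(d,yaw)
t=s-d*0.05
go(t[0],t[1],.116,yaw)
p,dd=vision.read_camera('wrist');cv2.imwrite('pics/w8.png',p[:,:,::-1])
E
```

```text
[-0.02178132  0.99976276] 0.02178304636078781
t 17.0 pos [0.6112 0.0574 0.1211] shift [ 0.313   0.0045 -0.1454] rv [-0.007  0.082  0.001] F [ 0.7 -0.3 -0.1] w 0.021
```

View pics/w8.png

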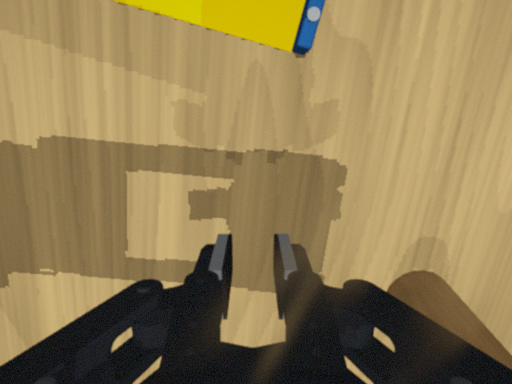

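Request:
{"op": "apply_moves", "data": {
  "steps": [
    [24,0.04,0.004,-0.018,0,0.02,0],
    [24,0.08,0.004,-0.037,0,0.04,0],
    [24,0.12,0.004,-0.056,0,0.06,0],
    [24,0.16,0.004,-0.075,0,0.08,0],
    [24,0.2,0.004,-0.094,0,0.082,0],
    [24,0.24,0.004,-0.113,0,0.082,0],
    [24,0.28,0.004,-0.131,0,0.082,0],
    [24,0.305,0.004,-0.143,0,0.082,0],
    [24,0.313,0.004,-0.145,0,0.082,0],
    [24,0.313,0.004,-0.145,0,0.082,0]
  ]
}}

```text
t: 18.05
position: [0.4962, -0.2685, 0.1132]
eef_rot: [0.505, -0.495, 0.495, -0.505]
force: [0.7, 0.5, 0.6]
gripper_width: 0.0207
```

```bash
python3 - <<'E'
from h import *
s=np.array([.498,-.219]);d=np.array([.488,.240])-s;d/=np.linalg.norm(d);yaw=np.arctan2(-d[0],d[1])
t=s-d*0.05
go(t[0],t[1],.0165,yaw)
p,dd=vision.read_camera('wrist');cv2.imwrite('pics/w9.png',p[:,:,::-1])
print([(np.round(x['xyz'],3),round(x['p'],2)) for x in vision.mark_of('wrist','plug_a')])
print([(np.round(x['xyz'],3),round(x['p'],2)) for x in vision.mark_of('wrist','plug_orange')])
E
```

```text
t 18.05 pos [ 0.4962 -0.2685  0.1132] shift [0.0005 0.0967 0.0029] rv [ 0.    -0.003  0.   ] F [0.7 0.5 0.6] w 0.0207
[(array([ 0.498, -0.219, -0.001]), 0.75)]
[(array([ 0.439, -0.138, -0.002]), 0.89)]
```

View pics/w9.png

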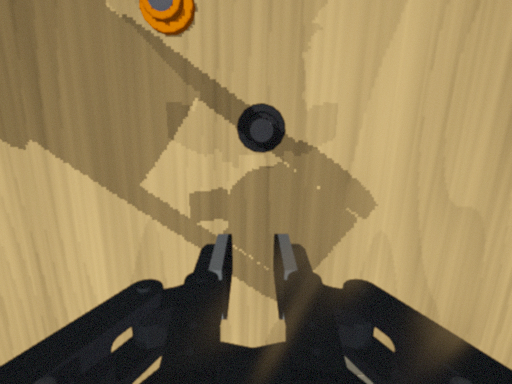

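Request:
{"op": "apply_moves", "data": {
  "steps": [
    [24,0,0.03,0.004,0,0,0],
    [24,0,0.06,0.005,0,0,0],
    [24,0,0.08,0.005,0,0,0],
    [24,0,0.09,0.005,0,0,0],
    [24,0,0.096,0.005,0,0,0],
    [24,-0.006,0.096,0.005,0,0,0],
    [24,-0.013,0.096,0.005,0,0,0],
    [24,-0.018,0.096,0.005,0,0,0],
    [24,-0.023,0.096,0.005,0,0,0],
    [24,-0.028,0.096,0.005,0,0,0],
    [24,-0.034,0.096,0.005,0,0,0],
    [24,-0.038,0.096,0.005,0,0,0]
  ]
}}

```text
t: 19.4
position: [0.5012, -0.2281, 0.0175]
eef_rot: [0.506, -0.494, 0.495, -0.505]
force: [0.6, -0.7, 0.6]
gripper_width: 0.0208
```

```bash
python3 - <<'E'
from h import *
s=np.array([.498,-.219]);d=np.array([.488,.240])-s;d/=np.linalg.norm(d);yaw=np.arctan2(-d[0],d[1])
t=np.array([.488,.240])-d*0.026
go(t[0],t[1],.0165,yaw)
p,dd=vision.read_camera('wrist');cv2.imwrite('pics/w10.png',p[:,:,::-1])
E
```

```text
t 19.4 pos [ 0.5012 -0.2281  0.0175] shift [-0.4423  0.0009 -0.0028] rv [-0.  0.  0.] F [ 0.6 -0.7  0.6] w 0.0208
```

View pics/w10.png

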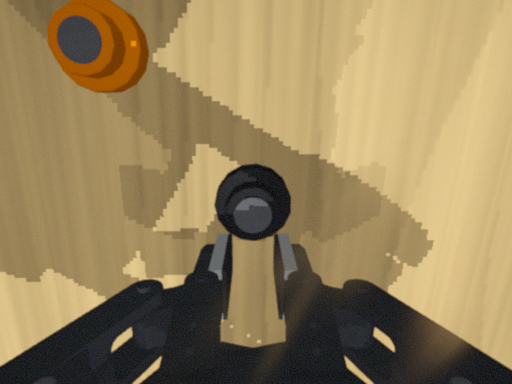

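Request:
{"op": "apply_moves", "data": {
  "steps": [
    [24,-0.005,0,0,0,0,0],
    [24,-0.013,0,0,0,0,0],
    [24,-0.024,0,0,0,0,0],
    [24,-0.036,0,0,0,0,0],
    [24,-0.048,0,0,0,0,0],
    [24,-0.06,0,0,0,0,0],
    [24,-0.072,0,0,0,0,0],
    [24,-0.084,0,0,0,0,0],
    [24,-0.096,0,0,0,0,0],
    [24,-0.108,0,0,0,0,0],
    [24,-0.12,0,0,0,0,0],
    [24,-0.132,0,0,0,0,0]
  ]
}}

```text
t: 20.65
position: [0.4982, -0.0957, 0.0173]
eef_rot: [0.506, -0.494, 0.494, -0.505]
force: [1.1, 0.1, 0.4]
gripper_width: 0.0204
```

Request:
{"op": "apply_moves", "data": {
  "steps": [
    [24,-0.012,0,0,0,0,0],
    [24,-0.024,0,0,0,0,0],
    [24,-0.036,0,0,0,0,0],
    [24,-0.048,0,0,0,0,0],
    [24,-0.06,0,-0.001,0,0,0],
    [24,-0.072,0,-0.001,0,0,0],
    [24,-0.084,0,-0.001,0,0,0],
    [24,-0.096,0,-0.001,0,0,0],
    [24,-0.108,0,-0.002,0,0,0],
    [24,-0.12,0,-0.002,0,0,0],
    [24,-0.132,0,-0.002,0,0,0],
    [24,-0.144,0,-0.002,0,0,0]
  ]
}}

```text
t: 21.85
position: [0.4931, 0.0482, 0.0173]
eef_rot: [0.505, -0.494, 0.494, -0.505]
force: [1.1, -0.8, 0.5]
gripper_width: 0.0208
```

Request:
{"op": "apply_moves", "data": {
  "steps": [
    [24,-0.012,0,0,0,0,0],
    [24,-0.024,0,0,0,0,0],
    [24,-0.036,0,0,0,0,0],
    [24,-0.048,0,-0.001,0,0,0],
    [24,-0.059,0,-0.001,0,0,0],
    [24,-0.068,0,-0.001,0,0,0],
    [24,-0.075,0,-0.001,0,0,0],
    [24,-0.08,0,-0.001,0,0,0],
    [24,-0.082,0,-0.001,0,0,0]
  ]
}}

```text
t: 22.75
position: [0.4903, 0.1296, 0.0173]
eef_rot: [0.506, -0.494, 0.494, -0.506]
force: [-1.2, -0.7, -0.1]
gripper_width: 0.0201
```

```bash
python3 - <<'E'
from h import *
s=np.array([.498,-.219]);d=np.array([.488,.240])-s;d/=np.linalg.norm(d);yaw=np.arctan2(-d[0],d[1])
t=np.array([.488,.240])-d*0.026
go(t[0],t[1],.0165,yaw)
p,z=vision.read_camera('wrist');cv2.imwrite('pics/w11.png',p[:,:,::-1])
E
```

```text
t 22.75 pos [0.4903 0.1296 0.0173] shift [-0.0844  0.0008  0.0001] rv [0.    0.001 0.   ] F [-1.2 -0.7 -0.1] w 0.0201
```

View pics/w11.png

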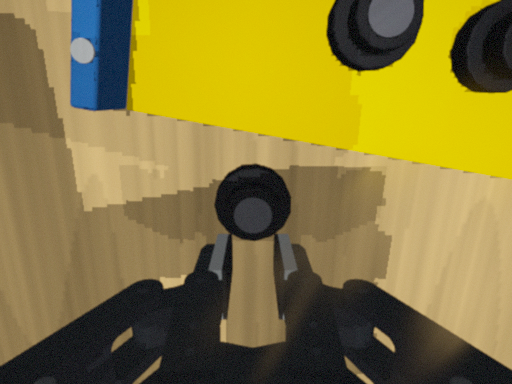

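Request:
{"op": "apply_moves", "data": {
  "steps": [
    [24,-0.005,0,0,0,0,0],
    [24,-0.012,0,-0.001,0,0,0],
    [24,-0.021,0,-0.001,0,0,0],
    [24,-0.031,0,-0.002,0,0,0],
    [24,-0.041,0,-0.003,0,0,0],
    [24,-0.051,0,-0.004,0,0,0],
    [24,-0.061,0,-0.004,0,0,0],
    [24,-0.07,0,-0.004,0,0,0],
    [24,-0.077,0,-0.004,0,0,0],
    [24,-0.081,0,-0.004,0,0,0],
    [24,-0.083,0,-0.004,0,0,0],
    [24,-0.083,0,-0.004,0,0,0]
  ]
}}

```text
t: 24.0
position: [0.4845, 0.2122, 0.0173]
eef_rot: [0.506, -0.494, 0.494, -0.505]
force: [-0.3, 0.2, 0.3]
gripper_width: 0.0209
```

Request:
{"op": "apply_moves", "data": {
  "steps": [
    [24,0.008,0,0,0,0,0],
    [24,0.025,0,0,0,0,0],
    [24,0.045,-0.01,0,0,0,0],
    [24,0.065,-0.04,0,0,0,0],
    [24,0.09,-0.08,0,0,0,0],
    [24,0.13,-0.12,0,0,0,0],
    [24,0.17,-0.16,0,0,0,0],
    [24,0.21,-0.18,0,0,0,0],
    [24,0.25,-0.18,0,0,0,0],
    [24,0.28,-0.18,0,0,0,0],
    [24,0.29,-0.18,0,0,0,0],
    [24,0.29,-0.18,0,0,0,0]
  ]
}}

```text
t: 25.2
position: [0.4904, -0.0792, 0.1971]
eef_rot: [0.505, -0.495, 0.495, -0.505]
force: [0.1, 0.9, -0.2]
gripper_width: 0.0202
```

```bash
python3 - <<'E'
from h import *
print(status.observe()['t'],status.observe()['position'])
b=np.array([.536,.237]);n=np.array([.152,.988]);e=np.array([.988,-.152])
for c in('top','scene'):
    p,dd=vision.read_camera(c);cv2.imwrite(f'pics/{c}9.png',p[:,:,::-1] if c=='top' else cv2.resize(p[60:280,80:420,::-1],None,fx=2.3,fy=2.3))
    for x in vision.mark_of(c,'plug_a'):
        v=np.array(x['xyz'][:2])-b;print(c,np.round(x['xyz'],3),round(x['p'],2),'bay',(v@n).round(3),(v@e).round(3))
    for o in('plug_orange','empty_tube','yarn_cone'):print(o,[(np.round(x['xyz'],3),round(x['p'],2)) for x in vision.mark_of(c,o)])
E
```

```text
25.2 [ 0.49036726 -0.07923461  0.19712323]
top [0.542 0.236 0.001] 0.78 bay 0.0 0.006
top [0.48  0.237 0.003] 0.62 bay -0.008 -0.056
top [ 0.591  0.227 -0.002] 0.44 bay -0.002 0.056
plug_orange []
empty_tube [(array([ 0.775, -0.033,  0.001]), 0.91), (array([ 0.539,  0.235, -0.002]), 0.44)]
yarn_cone [(array([ 0.576, -0.465,  0.004]), 0.97)]
scene [0.595 0.225 0.   ] 0.55 bay -0.003 0.06
scene [ 0.535  0.234 -0.002] 0.54 bay -0.004 -0.0
scene [0.481 0.235 0.004] 0.54 bay -0.01 -0.054
plug_orange [(array([ 0.44 , -0.135, -0.   ]), 0.59), (array([0.482, 0.237, 0.002]), 0.49)]
empty_tube [(array([ 0.771, -0.028, -0.001]), 0.66), (array([ 0.574, -0.464, -0.001]), 0.64), (array([ 0.437, -0.137,  0.001]), 0.32)]
yarn_cone [(array([ 0.574, -0.462, -0.001]), 0.62)]
```

View pics/top9.png

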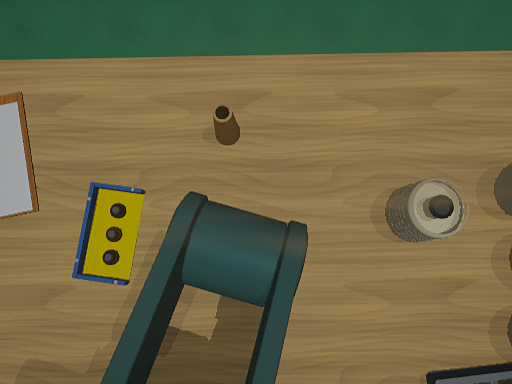

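View pics/scene9.png

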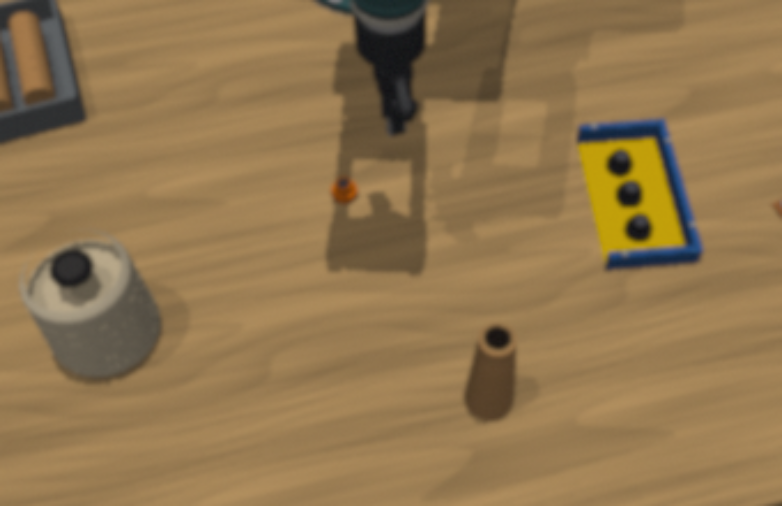

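All three plugs stand upright well inside the bay. The orange plug, cone and tube are unmoved, and the hand is clear.

```bash
python3 -c "
from plant import finish_job
print(finish_job())"
```

```text
the job is handed in; nothing more can be done
None
```

All three black plugs are inside the blue catch bay, and the job was handed in at about 25.5 s of the 72 s allowed. I pushed each one at its foot along the table at up to about 0.12 m/s, cradled between two fingertips set 20 mm apart. After each push I backed the hand off before lifting.

**Plugs:** the last top and scene views show all three upright in the bay. Their centres are about 45 mm or more inside the open side, where 18 mm is enough, and about 55 mm apart.

**Other objects:** the orange plug, yarn cone and tube are where they started, within the roughly 4 mm detection error. The measured wrist force stayed around 1 N.

**Checks that disagreed:**
- The arm hid the orange plug in the last top view, so its position was confirmed only from the scene camera and an earlier wrist view.
- The networks gave a few false labels with moderate confidence, such as a black plug reported as the tube or as orange. The pictures ruled these out.

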